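# Centre the blue colour sample on the marking press and stamp it

## Robot

A 6-joint arm with a two-finger parallel gripper is mounted at the origin on a cart in front of the work surface, level with it; the furniture and walls round the work are solid. World frame = base frame: x ahead of the robot, y to its left, z up, the work surface at z = 0. Lengths are in mm, angles in rad, forces in N, time in s.
With the tool pointing down it reaches from about 350 to 800 mm from the base axis. Payload 7.3 kg.
Tool frame: the origin (TCP) lies at the very end of the fingers, on their centre line; the grasp point (between the pads) lies 19 mm behind it; z points along the fingers, y is the line along which they close (so a half turn about z gives the same grasp; the last joint's range is limited). The gripper opens to 85 mm and grips with 20 to 120 N. Pads are 22 mm wide; open, the fingers measure 114 mm over their backs; the gripper's body (76 mm by 85 mm) begins 54 mm behind the grasp point. The pads swing forward as they close: fully open they stand 13 mm farther back than shut.
Start: joints at [1.025, 0.342, 1.524, -0, 1.275, -0.146], TCP at [204.335, 483.623, 231.322] pointing down, gripper open.
Joint ranges: [-2.53, 2.53], [-0.77, 2.02], [0.04, 2.7], [-1, 4.14], [0.28, 2.66], [-3.11, 3.11]. Speed limits (rad/s): [2.57, 2.57, 3.14, 3.14, 3.14, 3.14].

## Interface

Orientations are given as [roll, pitch, yaw] about the fixed x, y, z axes, in that order (R = Rz(yaw) Ry(pitch) Rx(roll)).
In Python, from bench import r gives the robot as it stands. The module is installed in compiled form; this text tells all that it offers.
- The arm moves only by the tool drive_tool, never from a script. Its argument "increments" is one flat list of numbers, 4 for each row, row after row: the shift along the tool's x, y, z in m, then the turn about the tool's z in rad. In form: [x, y, z, twist, x, y, z, twist, ...]. A call has 1 to 8 rows; each row shifts and turns the commanded pose from where the row before left it, along the tool's axes as they then stand; what a row does not reach is not made up. A row lasts 1/8 s, in which the tool goes at most 62.5 mm and 10.7 degrees, less where a joint would pass 70% of its speed; a pose out of reach is approached as far as the arm can. A call is refused whole if a number of a shift passes 0.0625 or a number of a turn 0.188, either way. A call with a gripper value outside its range is refused whole. "hand" is the closure in counts, from 0 (fully open) to 255 (shut), set as the call begins (left out, the last holds). The fingers move at their own pace and stop on an object; "newtons" is the grip in N (left out, the last holds). Time passes only in rows, so rows that do not move let the fingers close. It gives the time, the measured TCP pose, the force, the opening and the grip force at its end, in the units of the state.
- r.sense(): the state, without advancing time (a new reading comes with each control period).
- r.grab_frame(name): name is "scene" or "top" or "wrist"; returns a dict with "pixels" (420x560x3 uint8, red, green, blue), "fx", "fy", "cx", "cy" (pixels), "k1" (the pictures are not rectified: a ray, as slopes to the right and down, at radius r is drawn at 1 + k1 r^2 times it, then the intrinsics apply), "rvec" (rotation vector, rad) and "tvec" (3), from world to camera coordinates, as OpenCV has them. Camera axes: x right, y down, z forward; pixel columns grow to the right and rows downward; lengths in mm; the calibration is good to about 2 mm. A picture is of the moment at which its call begins. There is no depth.
- r.hand_in(): hands the job in; it is judged then, once.
The state is a dict: "time_s": time; "joint_pos": joint angles; "qd": joint speeds; "joint_efforts": joint torques, N m; "eef_pos": TCP position; "orientation": TCP orientation; "contact_force": force on the tool from outside, world axes, zero at the start; "torque": the same for the moment, N m; "opening": finger opening in mm; "gripper_force": force on a finger pad.
Only numpy, scipy, OpenCV 4.12 (cv2) and the standard library are available. Lean on these libraries where they do the work, as an engineer would, in place of code of your own. Each camera call takes 0.05 s, during which the arm holds its last target. There are 200 camera calls.

## Task

Take the blue paint sample and lay it flat, painted side up, on the stage of the green marking press, squarely in the middle between the two brass stops with its length running from stop to stop, centred on the engraved cross and touching neither stop. Let go of it, then press the pedal with the gripper all the way down to its stop so that the stamp comes down on the sample, and let the pedal come back up; do not push on the stamp arm itself. The sample must still be centred at the end; leave the other samples, the roll of tape and the paint jar where they are.

Things in the scene. Friction and masses are not known exactly. Their poses are not given: they have to be found in the camera images.
- blue_sample: painted sample tile: a pale wooden block 56 x 40 x 16 mm (x, y, z) with blue paint on its top and a black tick at the middle of each short end. Origin: centre of its underside; x along the 56 mm length. Loose on the table, lying flat, painted side up. This one is to be stamped.
- red_sample: painted sample tile: a pale wooden block 56 x 40 x 16 mm (x, y, z) with red paint on its top and a black tick at the middle of each short end. Origin: centre of its underside; x along the 56 mm length. Loose on the table, lying flat, painted side up. Leave it alone.
- yellow_sample: painted sample tile: a pale wooden block 56 x 40 x 16 mm (x, y, z) with yellow paint on its top and a black tick at the middle of each short end. Origin: centre of its underside; x along the 56 mm length. Loose on the table, lying flat, painted side up. Leave it alone.
- stage_centre (a point): centre of the stage's upper face on the fixed green marking press, where two black engraved lines cross, 40 mm above the table. z up; x to the press's rear (away from the robot at yaw 0), y to its left. The aluminium stage plate is 112 mm (x) by 122 mm (y). A centred sample, its x along this x, has 6 mm of air to each brass stop and open space at both long sides.
- front_stop (a point): middle of the top of the front brass stop bar: 8 mm thick in x, 70 mm long in y, 6 mm high above the stage; axes as stage_centre, which lies 38 mm behind it. The rear stop is alike, 38 mm behind the stage's centre: 68 mm between their inner faces.
- stamp_pivot (a point): pivot of the grey stamp arm between two green posts (96 mm high) at the rear of the press, 120 mm behind the stage's centre, 81 mm above the table; axes as stage_centre. With the pedal up the arm stands upright to 215 mm height; pressed, it folds forward over the stage. A grey gear case (62 x 50 mm, 102 mm high) stands 76 mm to the right of it.
- tread (a point): black rubber tread plate, 56 x 60 mm, 6 mm thick, on the free front end of the pedal, right of the stage. Origin: centre of its upper face, axes of the press when the pedal is up. Pedal up: front edge raised 0.42 rad, origin 82 mm above the table. At the stop: level, origin 32 mm above the table. The hinge axis lies 125 mm behind it, 22 mm above the table, along the press's y.
- pedal (a joint): pedal angle in rad: 0 = up (at rest, held by its spring), 0.42 = down at its stop. It takes about 5 N at the tread to start and about 14 N to hold at the stop; it springs back when released. The stamp arm is geared to it and swings down 3.7 times as far.
- stamp_arm: the stamp arm, a grey bar 125 mm long carrying the stamp; origin at its pivot. Upright while the pedal is up. Moved only by the pedal, not by hand.
- stamp: brass stamp, 20 mm diameter, sprung, at the end of the press's arm; origin at the centre of its flat face. High above the posts while the pedal is up; pressed on the middle of the stage, on a sample's top, when the pedal is down.
- tape_roll: roll of masking tape lying flat, 100 mm diameter, 25 mm high; origin at the centre of its underside. Leave it alone.
- red_jar: paint jar with red lid, 63 mm diameter, 66 mm high; origin at the centre of its underside. Leave it alone.
Things that resemble listed ones, but are neither listed nor needed, are in the scene too. What is shaped like the blue_sample but pink or turquoise is not meant.

How it is judged:
By the outcome, as a careful person would: the job done as asked, in the order asked, and still so for the second after the job is handed in, with the robot touching nothing.
It also fails if it takes over 54 s, if anything falls off the work surface, if the arm or the gripper's body presses on something with over 40 N, if the wrist force passes 120 N, or if a joint passes its speed limit or range.

## Working session

There is one attempt and no reset: what is moved stays moved. The work goes in short steps, Python scripts to look and compute and a tool call to move; the robot and the scene stay as the last step left them, time stands still between calls to the robot, and variables do not carry over. Pictures are saved under pics/ and viewed, at most 10 in all, crops included, and the job is handed in when it is done.

Besides the shell and the picture viewer there is one more tool, called after "Emit:" by a JSON object that holds its "fn" and its "kwargs". drive_tool: Moves the arm, as the interface text tells. Its arguments: {"type":"object","properties":{"increments":{"type":"array"},"hand":{"type":"number"},"newtons":{"type":"number"}},"required":["increments"]}

```bash
mkdir -p pics; cat > h.py <<'E'
import numpy as np, cv2, pickle
from bench import r
def grab(name, fn):
    f=r.grab_frame(name); pickle.dump(f,open(f'pics/{fn}.pkl','wb'))
    cv2.imwrite(f'pics/{fn}.png',f['pixels'][:,:,::-1]); return f
def load(fn): return pickle.load(open(f'pics/{fn}.pkl','rb'))
def cam(f):
    R=cv2.Rodrigues(np.array(f['rvec'],float))[0]; t=np.array(f['tvec'],float).ravel(); return R,t
def K(f): return np.array([[f['fx'],0,f['cx']],[0,f['fy'],f['cy']],[0,0,1.]]), np.array([f['k1'],0,0,0.])
def ray(f,uv):
    k,d=K(f); R,t=cam(f)
    p=cv2.undistortPoints(np.array([[uv]],float),k,d)[0,0]
    v=R.T@np.array([p[0],p[1],1]); return -R.T@t, v/np.linalg.norm(v)
def onz(f,uv,z):
    c,v=ray(f,uv); return c+v*(z-c[2])/v[2]
def tri(a):  # list of (f,uv)
    A=np.zeros((3,3));b=np.zeros(3)
    for f,uv in a:
        c,v=ray(f,uv);P=np.eye(3)-np.outer(v,v);A+=P;b+=P@c
    x=np.linalg.solve(A,b)
    return x,[float(np.linalg.norm(proj(f,x)-np.array(uv))) for f,uv in a]
def proj(f,X):
    k,d=K(f); return cv2.projectPoints(np.array([X],float),np.array(f['rvec'],float),np.array(f['tvec'],float).reshape(3,1),k,d)[0][0,0]
E
python3 - <<'E'
from h import *
s=r.sense(); print(s)
a=grab('scene','s0'); b=grab('top','t0'); c=grab('wrist','w0')
for f in(a,b,c): print(f['fx'],f['k1'],-cam(f)[0].T@cam(f)[1])
E
```

```text
{'time_s': 0.0, 'joint_pos': array([ 1.02500192e+00,  3.42724462e-01,  1.52508075e+00, -1.04417170e-05,
        1.27539380e+00, -1.45995417e-01]), 'qd': array([-0.00058236,  0.00022848,  0.0015027 , -0.00033322, -0.00019763,
       -0.00021262]), 'joint_efforts': array([-1.46000584e-03, -4.33693492e+01, -2.46005988e+01, -5.16945911e-04,
        7.97649409e-03, -4.08299400e-06]), 'eef_pos': array([204.10249598, 483.23579466, 230.60282102]), 'orientation': array([-3.14000193e+00, -2.23810501e-04,  2.74179653e+00]), 'contact_force': array([0.44323061, 0.0785913 , 0.72743977]), 'torque': array([ 0.03415862, -0.06959893,  0.02573581]), 'gripper_force': 0.0, 'opening': 85.52623515243312}
489.6124061147382 -0.07254298451729506 [-248.59048577 -565.54439739  781.67032218]
410.29965262846343 -0.10804043208313817 [ 354.30123613    9.13845869 1212.53246479]
354.2384519648078 -0.01849279327782942 [141.20148505 509.8340566  373.67422914]
```

View pics/t0.png

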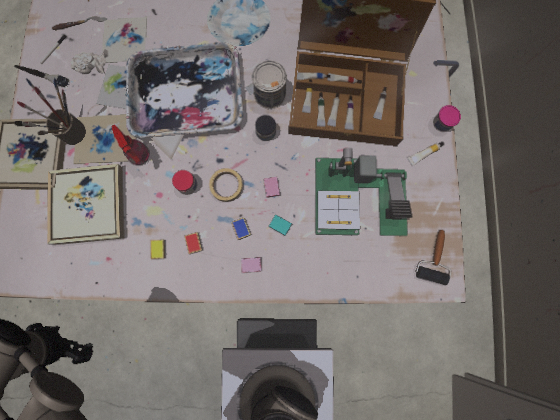

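View pics/s0.png

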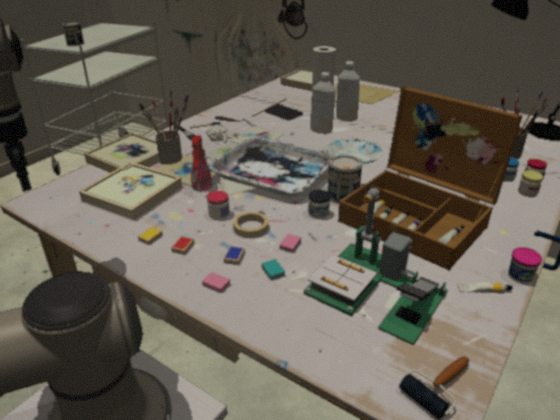

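The top view shows the tiles: yellow (157,249), red (194,243), blue (241,228), turquoise (280,225) and pink (272,187) and (251,265). The press stage is at (339,208) and the tread at (400,208). In the scene view, blue is at (234,255) and the stage at (343,277). The tile at (241,228) is the only truly blue one, and I'll confirm that in an enlarged crop.

```bash
python3 - <<'E'
from h import *
T=load('t0')['pixels'];S=load('s0')['pixels']
def crop(I,u,v,w,h,s): return cv2.resize(I[v:v+h,u:u+w],None,fx=s,fy=s,interpolation=cv2.INTER_CUBIC)
# top row: press top, blue top ; bottom row scene
a=crop(T,310,145,110,95,4)   #440x380 (scale 4)
b=crop(T,225,210,35,38,10)[:380]  #350x380
row1=np.hstack([a,b])
cv2.imwrite('pics/c1.png',row1[:,:,::-1])
c=crop(S,300,180,150,165,3) #450x495
d=crop(S,215,240,35,49,10)[:495] #350
cv2.imwrite('pics/c2.png',np.hstack([c,np.pad(d,((0,495-d.shape[0]),(0,0),(0,0)))])[:,:,::-1])
for n in('t0','s0'):
    f=load(n);h=cv2.cvtColor(f['pixels'],cv2.COLOR_RGB2HSV)
    m=cv2.inRange(h,(110,110,40),(130,255,255))
    k,l,st,ce=cv2.connectedComponentsWithStats(m)
    for i in range(1,k):
        if st[i,4]>30:
            ys,xs=np.where(l==i); print(n,st[i],ce[i],cv2.minAreaRect(np.c_[xs,ys].astype(np.float32)),onz(f,ce[i],16))
E
```

```text
t0 [234 219  14  19 168] [240.54166667 227.85714286] ((240.45001220703125, 227.8500213623047), (16.4438419342041, 10.435516357421875), 71.56504821777344) [498.50768207 110.07923771  16.        ]
s0 [227 248  14  10  99] [233.53535354 252.53535354] ((233.5000457763672, 252.5000457763672), (11.399174690246582, 9.943960189819336), 14.03624439239502) [499.12953375 110.96183441  16.        ]
```

View pics/c1.png

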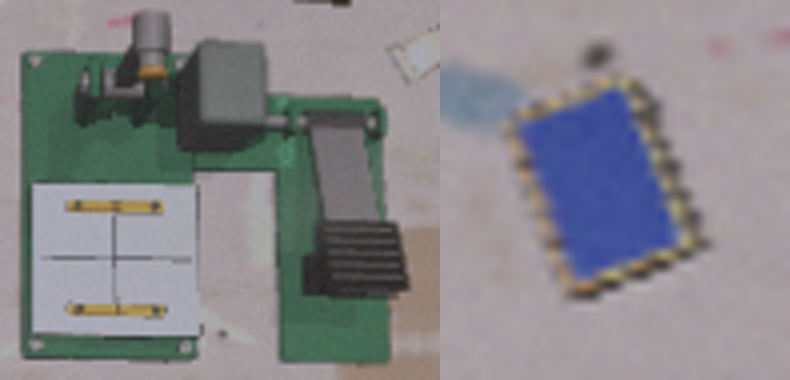

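View pics/c2.png

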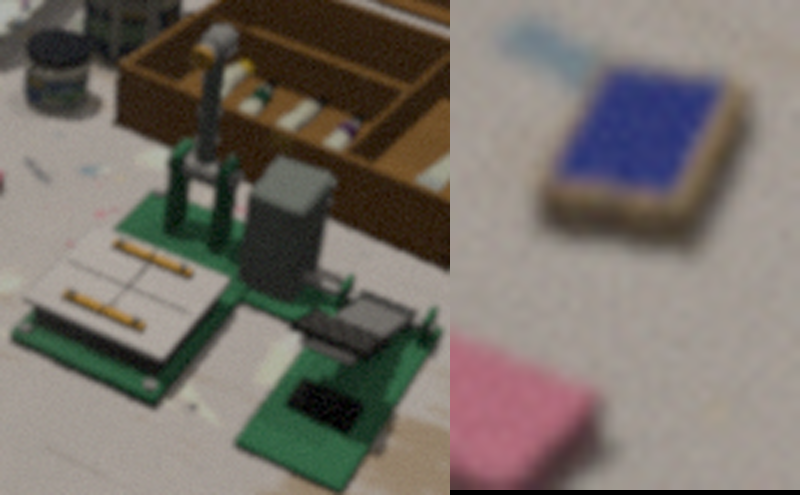

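The crops confirm it. The blue tile has a pale rim and sits at (240.5,227.9) in top and (233.5,252.5) in scene. The stage cross is at crop (114,258) in top and about (129,284) in scene. The tread is at crop (365,255) in top.

```bash
python3 - <<'E'
from h import *
t=load('t0');s=load('s0')
T=lambda u,v:(310+u/4-.375,145+v/4-.375); S=lambda u,v:(300+u/3-.33,180+v/3-.33)
print('blue',tri([(t,(240.54,227.86)),(s,(233.54,252.54))]))
print('cross',tri([(t,T(114,258)),(s,S(129,284))]))
fr=onz(t,T(117,309),46);re=onz(t,T(114,206),46);print('front',fr,'rear',re,np.linalg.norm(fr-re))
print('yaw from stops',np.arctan2(*(re-fr)[[1,0]]))
l=onz(t,T(42,258),40);rr=onz(t,T(190,260),40);print('line',l,rr,'yaw',np.arctan2(-(l-rr)[0],(l-rr)[1]))
for c in[(33,184),(196,186),(198,335),(34,332)]: print(onz(t,T(*c),40)[:2])
print('tread',onz(t,T(365,258),82), 'scene tread',onz(s,S(353,323),82))
k=r.sense();print(k['eef_pos'],k['orientation'])
E
```

```text
blue (array([498.32325917, 110.08215931,  16.88932347]), [0.03433422596697266, 0.03926021686955529])
cross (array([ 552.52945773, -174.74078773,   42.19313556]), [0.3801315028813484, 0.473302249990213])
front [ 514.01708757 -174.71441836   46.        ] rear [ 589.54701622 -174.01370175   46.        ] 75.53317897652087
yaw from stops 0.009277070953261335
line [ 551.859712   -121.67789326   40.        ] [ 551.11635099 -229.84779771   40.        ] yaw -0.006872052917197956
[ 606.70175497 -115.75791777]
[ 606.224949   -235.85460215]
[ 496.19635579 -234.23467133]
[ 497.7787441  -115.28335512]
tread [ 546.32062718 -346.47913588   82.        ] scene tread [ 562.42539855 -349.44360763   82.        ]
[204.1818859  483.37447915 230.80806975] [-3.14050271e+00 -1.35316536e-04  2.74181633e+00]
```

Blue is at (498,110), top at z≈17, and the cross is at (552,-175), z≈42. Both agree with the text. The press yaw is about 0 and the tile yaw about 0.33. I'll turn and travel to a hover over the blue tile.

Emit:
{"fn": "drive_tool", "kwargs": {"increments": [0, 0, 0.01, -0.182, 0, 0, 0.01, -0.182, 0, 0, 0.01, -0.182, 0, 0, 0.01, -0.182, -0.018, -0.05, 0.004, 0, -0.018, -0.05, 0.004, 0, -0.018, -0.05, 0.004, 0, -0.018, -0.05, 0.004, 0]}}

```text
time_s: 1.15
eef_pos: [337.7, 316.1, 175.1]
orientation: [3.142, 0.0, -2.813]
contact_force: [0.1, 0.1, -0.1]
opening: 85.3
gripper_force: 0.0
```

Emit:
{"fn": "drive_tool", "kwargs": {"increments": [-0.018, -0.05, 0.008, 0, -0.018, -0.05, 0.008, 0, -0.018, -0.05, 0.008, 0, -0.018, -0.05, 0.008, 0, -0.014, -0.048, 0.01, 0, 0, 0, 0, 0, 0, 0, 0, 0]}}

```text
time_s: 2.02
eef_pos: [497.7, 110.7, 133.1]
orientation: [3.141, -0.001, -2.814]
contact_force: [0.0, 0.6, 0.3]
opening: 85.3
gripper_force: 0.0
```

```bash
cat >> h.py <<'E'
def goal(x,y,z,yaw):
    s=r.sense();p=s['eef_pos'];o=s['orientation'];
    d=np.array([x,y,z])-p; psi=o[2]; 
    M=cv2.Rodrigues(np.array([0,0,psi]))[0]@np.diag([1,-1,-1.])
    dy=(yaw-psi+np.pi)%(2*np.pi)-np.pi
    print('tcp',p.round(1),'rpy',o.round(4),'t',round(s['time_s'],2),'F',np.round(s['contact_force'],1),'open',round(s['opening'],1),'grip',s['gripper_force'])
    print('tool shift mm',(M.T@d).round(1),'twist',round(-dy,4))
E
python3 - <<'E'
from h import *
f=grab('wrist','w1')
h=cv2.cvtColor(f['pixels'],cv2.COLOR_RGB2HSV)
m=cv2.inRange(h,(110,110,40),(130,255,255))
k,l,st,ce=cv2.connectedComponentsWithStats(m); i=1+np.argmax(st[1:,4])
ys,xs=np.where(l==i); print(st[i],ce[i])
P=onz(f,ce[i],16);print(P, 'tri',tri([(f,ce[i]),(load('t0'),(240.54,227.86)),(load('s0'),(233.54,252.54))]))
Q=np.array([onz(f,q,16)[:2] for q in cv2.boxPoints(cv2.minAreaRect(np.c_[xs,ys].astype(np.float32)))])
rc=cv2.minAreaRect(Q.astype(np.float32));e=[Q[1]-Q[0],Q[2]-Q[1]];e=max(e,key=np.linalg.norm)
yaw=np.arctan2(e[1],e[0]); print(rc,'yaw',yaw)
goal(P[0],P[1],4,yaw if np.cos(yaw-3.47)>0 else yaw+np.pi)
E
```

```text
[ 251  175   47   65 2750] [274.724      206.55781818]
[496.97967181 110.3139668   16.        ] tri (array([497.70600216, 110.04612441,  17.03625497]), [1.2874606962702495, 0.22727898255375487, 0.13106243079525745])
((497.6910095214844, 110.42981719970703), (49.41130065917969, 34.69047164916992), 22.0611515045166) yaw 0.39698741932324155
tcp [497.6 111.3 133.3] rpy [ 3.1411e+00 -4.0000e-04 -2.8128e+00] t 2.08 F [0.3 0.2 0.4] open 85.6 grip 0.0
tool shift mm [  0.9  -0.7 129.3] twist -0.0682
```

View pics/w1.png

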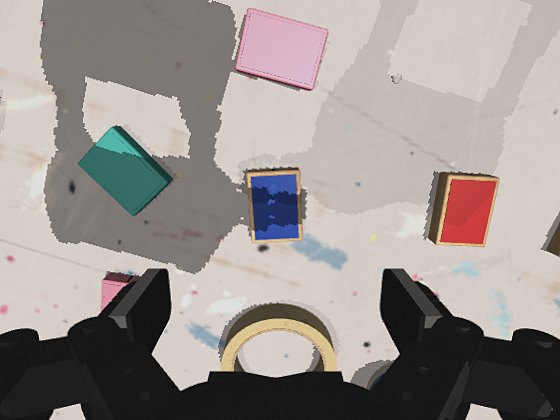

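The wrist view shows the blue tile with pale rim at (275,206), red at (468,210) and turquoise at (125,170). The fingers straddle blue with free room on both sides. Refined yaw is 0.397, so I'll twist by −0.068, descend and grip.

Emit:
{"fn": "drive_tool", "kwargs": {"increments": [0.001, -0.001, 0.03, -0.068, 0, 0, 0.035, 0, 0, 0, 0.035, 0, 0, 0, 0.02, 0, 0, 0, 0.009, 0, 0, 0, 0, 0]}}

```text
time_s: 2.82
eef_pos: [497.4, 110.0, 4.4]
orientation: [3.141, -0.0, -2.744]
contact_force: [0.3, 0.5, 0.7]
opening: 85.2
gripper_force: 0.0
```

Emit:
{"fn": "drive_tool", "kwargs": {"increments": [0, 0, 0, 0, 0, 0, 0, 0, 0, 0, 0, 0, 0, 0, 0, 0, 0, 0, 0, 0, 0, 0, 0, 0], "hand": 255, "newtons": 35}}

```text
time_s: 3.58
eef_pos: [498.2, 109.2, 5.1]
orientation: [-3.141, 0.001, -2.745]
contact_force: [-1.0, -0.1, 6.2]
opening: 38.8
gripper_force: 35.5
```

Emit:
{"fn": "drive_tool", "kwargs": {"increments": [0, 0, -0.02, 0, 0, 0, -0.04, 0, 0, 0, -0.05, 0, 0, 0, -0.02, 0.133, 0, 0, 0, 0.132, 0, 0, 0, 0.132, -0.009, -0.045, 0, 0, -0.009, -0.047, 0, 0]}}

```text
time_s: 4.58
eef_pos: [515.7, 16.5, 134.5]
orientation: [3.142, 0.0, -3.141]
contact_force: [0.9, -0.4, 0.0]
opening: 39.1
gripper_force: 35.6
```

Emit:
{"fn": "drive_tool", "kwargs": {"increments": [-0.009, -0.048, 0, 0, -0.009, -0.048, 0, 0, -0.009, -0.048, 0, 0, -0.009, -0.048, 0, 0, 0, 0, 0, 0, 0, 0, 0, 0]}}

```text
time_s: 5.32
eef_pos: [551.0, -174.4, 134.0]
orientation: [3.141, -0.001, 3.14]
contact_force: [1.4, -0.0, -1.1]
opening: 38.8
gripper_force: 35.7
```

```bash
python3 - <<'E'
from h import *
f=grab('wrist','w2'); goal(552,-175,45,np.pi)
print('proj tcp',proj(f,r.sense()['eef_pos']),'cross',proj(f,[552,-175,40]))
E
```

```text
tcp [ 551.1 -173.9  134.1] rpy [ 3.1408e+00 -7.0000e-04  3.1412e+00] t 5.38 F [-0.  -0.4  0.1] open 39.3 grip 35.65320074558258
tool shift mm [-0.9 -1.1 89.1] twist -0.0004
proj tcp [276.66291249 275.33475515] cross [274.28206172 217.40993651]
```

View pics/w2.png

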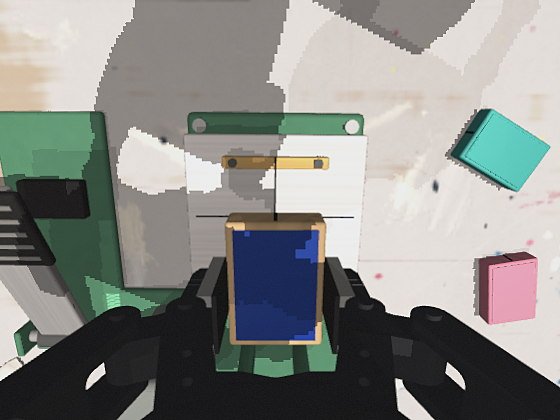

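The tile is held squarely: top corners at about (230,224), (325,224), (323,345) and (230,345). The front stop is at (276,163) and the cross at about (276,216). Next I'll measure both precisely.

```bash
python3 - <<'E'
from h import *
f=load('w2');I=f['pixels'];h=cv2.cvtColor(I,cv2.COLOR_RGB2HSV);g=cv2.cvtColor(I,cv2.COLOR_RGB2GRAY).astype(float)
m=cv2.inRange(h,(108,110,30),(132,255,255)); m[:200]=0
k,l,st,ce=cv2.connectedComponentsWithStats(m); i=1+np.argmax(st[1:,4]); ys,xs=np.where(l==i)
print(st[i],ce[i]); zt=r.sense()['eef_pos'][2]-4.6+16
B=cv2.boxPoints(cv2.minAreaRect(np.c_[xs,ys].astype(np.float32)))
Q=np.array([onz(f,q,zt)[:2] for q in B]);print(B.round(1).tolist(),Q.round(1).tolist(),'blue centre',Q.mean(0), 'size',np.linalg.norm(Q[1]-Q[0]),np.linalg.norm(Q[2]-Q[1]))
# engraved lines: darkest row / col
hl=[(u,205+np.argmin(g[205:228,u])) for u in list(range(200,222,4))+list(range(332,354,4))]
vl=[(262+np.argmin(g[v,262:290]),v) for v in list(range(174,206,4))]
print(hl,vl)
H=np.array([onz(f,q,40)[:2] for q in hl]);V=np.array([onz(f,q,40)[:2] for q in vl])
print('cross x',np.median(H[:,0]),np.polyfit(H[:,1],H[:,0],1)[0],'y',np.median(V[:,1]),np.polyfit(V[:,0],V[:,1],1)[0])
mm=cv2.inRange(h,(15,110,90),(30,255,255));mm[:150]=0;mm[175:]=0
ys,xs=np.where(mm);print('front stop',xs.min(),xs.max(),ys.min(),ys.max(),onz(f,(xs.mean(),ys.mean()),46))
E
```

```text
[ 233  230   86  110 8940] [275.0787472 284.1541387]
[[233.0, 230.0], [318.0, 230.0], [318.0, 339.0], [233.0, 339.0]] [[526.2, -191.0], [526.3, -157.8], [575.6, -156.2], [575.4, -192.7]] blue centre [ 550.87922859 -174.4219943 ] size 33.21428311126528 49.26992420164511
[(200, np.int64(216)), (204, np.int64(216)), (208, np.int64(216)), (212, np.int64(216)), (216, np.int64(216)), (220, np.int64(216)), (332, np.int64(217)), (336, np.int64(217)), (340, np.int64(217)), (344, np.int64(217)), (348, np.int64(217)), (352, np.int64(217))] [(np.int64(275), 174), (np.int64(275), 178), (np.int64(275), 182), (np.int64(275), 186), (np.int64(274), 190), (np.int64(274), 194), (np.int64(274), 198), (np.int64(274), 202)]
cross x 551.3444413865552 0.010589124274457717 y -174.7902837143526 -0.04955417504113613
front stop 222 328 156 168 [ 512.76650307 -174.06846453   46.        ]
```

Emit:
{"fn": "drive_tool", "kwargs": {"increments": [-0.0003, -0.0004, 0.03, 0.008, 0, 0, 0.03, 0, 0, 0, 0.02, 0, 0, 0, 0.006, 0, 0, 0, 0.001, 0, 0, 0, 0, 0, 0, 0, 0, 0]}}

```text
time_s: 6.25
eef_pos: [552.2, -175.4, 48.2]
orientation: [-3.141, 0.001, 3.133]
contact_force: [-0.3, -0.7, -0.1]
opening: 38.9
gripper_force: 35.6
```

Emit:
{"fn": "drive_tool", "kwargs": {"increments": [0, 0, 0.001, 0, 0, 0, 0.0007, 0, 0, 0, 0, 0]}}

```text
time_s: 6.62
eef_pos: [551.7, -175.3, 45.5]
orientation: [3.141, -0.0, 3.133]
contact_force: [0.8, 1.1, -1.1]
opening: 39.0
gripper_force: 35.6
```

```bash
python3 - <<'E'
from h import *
goal(551.2,-174.8,44.6,np.pi-.008)
E
```

```text
tcp [ 551.7 -175.3   45.5] rpy [ 3.1414e+00 -1.0000e-04  3.1327e+00] t 6.62 F [ 0.8  1.1 -1.1] open 39.0 grip 35.64746797084808
tool shift mm [0.5 0.5 0.9] twist -0.0009
```

Emit:
{"fn": "drive_tool", "kwargs": {"increments": [0.0002, 0, 0.0007, 0, 0, 0, 0.0004, 0, 0, 0, 0, 0]}}

```text
time_s: 7.0
eef_pos: [551.7, -175.3, 45.2]
orientation: [-3.141, 0.001, 3.133]
contact_force: [-2.2, 0.8, 5.3]
opening: 39.1
gripper_force: 36.3
```

The tile has touched down at 5 N. I'll open, rise and look.

Emit:
{"fn": "drive_tool", "kwargs": {"increments": [0, 0, 0, 0, 0, 0, 0, 0, 0, 0, 0, 0, 0, 0, 0, 0, 0, 0, -0.015, 0, 0, 0, -0.03, 0, 0, 0, -0.04, 0, 0, 0, 0, 0], "hand": 0}}

```text
time_s: 8.0
eef_pos: [553.6, -176.2, 133.9]
orientation: [-3.138, 0.007, 3.133]
contact_force: [-1.7, -0.3, -0.9]
opening: 85.5
gripper_force: 0.0
```

```bash
python3 - <<'E'
from h import *
f=grab('wrist','w3');I=f['pixels'];goal(551.2,-174.8,44.6,np.pi)
crop=cv2.resize(I[130:310,150:400],None,fx=3.2,fy=3.2,interpolation=cv2.INTER_CUBIC);print(crop.shape)
cv2.imwrite('pics/c3.png',crop[:,:,::-1])
h=cv2.cvtColor(I,cv2.COLOR_RGB2HSV)
m=cv2.inRange(h,(108,110,30),(132,255,255))
k,l,st,ce=cv2.connectedComponentsWithStats(m); i=1+np.argmax(st[1:,4]); ys,xs=np.where(l==i)
B=cv2.boxPoints(cv2.minAreaRect(np.c_[xs,ys].astype(np.float32)))
Q=np.array([onz(f,q,56)[:2] for q in B]);print(st[i],B.round(1).tolist(),Q.round(1).tolist(),'blue centre',Q.mean(0))
mm=cv2.inRange(h,(15,110,60),(30,255,255));k,l,st,ce=cv2.connectedComponentsWithStats(mm)
for i in range(1,k):
    if st[i,4]>60: print('brass?',st[i],ce[i],onz(f,ce[i],46))
E
```

```text
tcp [ 552.5 -175.6  131.9] rpy [-3.1399  0.004   3.1328] t 8.05 F [ 0.1  0.1 -1.3] open 85.4 grip 0.0
tool shift mm [ 1.3  0.8 87.3] twist -0.0088
(576, 800, 3)
[ 251  182   53   73 3716] [[251.0, 182.0], [303.0, 182.0], [303.0, 254.0], [251.0, 254.0]] [[527.1, -191.5], [527.4, -158.6], [576.4, -158.0], [576.1, -192.9]] blue centre [ 551.73368091 -175.2406324 ]
brass? [279 151  53  13 552] [303.17210145 157.10144928] [ 512.98766837 -157.9453664    46.        ]
brass? [225 152  52  12 502] [252.73904382 156.9123506 ] [ 512.56330155 -190.60905686   46.        ]
brass? [229 258  98  12 945] [277.16507937 263.8010582 ] [ 587.84065095 -175.38907323   46.        ]
```

View pics/c3.png

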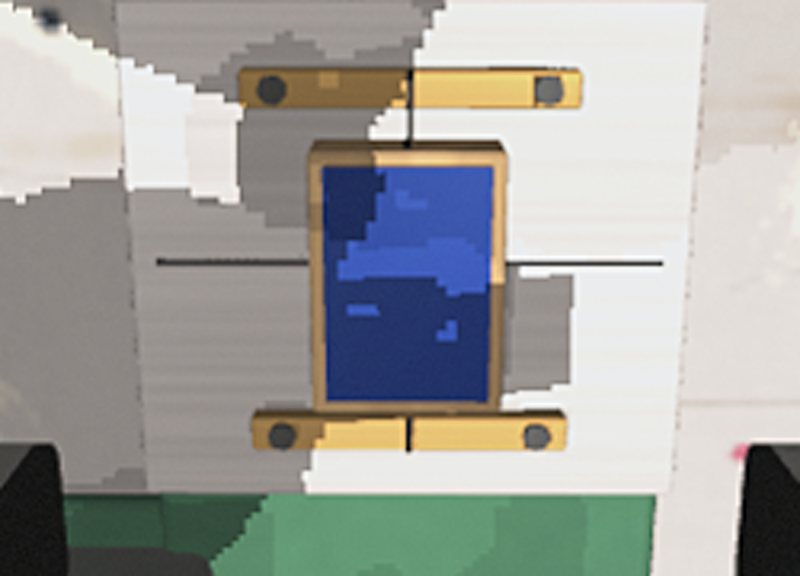

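The tile lies flat with the stop gaps visible: front stop at crop v≈90, rear stop at v≈430 and engraved line at v≈262. The arm was still settling during that picture, so I'll take one still frame for an exact offset.

```bash
python3 - <<'E'
from h import *
r.grab_frame('wrist');r.grab_frame('wrist')
f=grab('wrist','w4');I=f['pixels'];h=cv2.cvtColor(I,cv2.COLOR_RGB2HSV);g=cv2.cvtColor(I,cv2.COLOR_RGB2GRAY).astype(float)
m=cv2.inRange(h,(108,110,30),(132,255,255))
k,l,st,ce=cv2.connectedComponentsWithStats(m); i=1+np.argmax(st[1:,4]); x,y,w,hh=st[i,:4]; print(st[i])
ctr=cv2.findContours((l==i).astype(np.uint8),cv2.RETR_EXTERNAL,cv2.CHAIN_APPROX_NONE)[0][0][:,0]
W=np.array([onz(f,q,56)[:2] for q in ctr]);print('blue',cv2.minAreaRect(W.astype(np.float32)))
def dark(p): p=p-0; wgt=np.clip(np.median(p)-8-p,0,None); return (wgt*np.arange(len(p))).sum()/wgt.sum()
v0=round(proj(f,[551,-175,40])[1])
H=np.array([onz(f,(u,v0-6+dark(g[v0-6:v0+7,u])),40)[:2] for u in list(range(204,240,4))+list(range(318,352,4))])
V=[];u0=277
for v in range(y-16,y-10): V.append(onz(f,(u0-8+dark(g[v,u0-8:u0+9]),v),40)[:2])
V=np.array(V)
p=np.polyfit(H[:,1],H[:,0],1);print('line x at y=-175:',np.polyval(p,-175),'slope',p[0],'std',np.std(H[:,0]-np.polyval(p,H[:,1])),'v-line y',V[:,1].round(1))
# left/right edges of blue at front & rear for yaw
for a,b in(('L',y+8),('R',y+hh-8)):
    xs=np.where(l[b]==i)[0]; print(b,[onz(f,(xx,b),56)[:2].round(1).tolist() for xx in(xs.min()-.5,xs.max()+.5)])
goal(551,-175,133,np.pi)
E
```

```text
[ 248  189   54   73 3808]
blue ((551.9960327148438, -175.36642456054688), (33.439937591552734, 48.39374542236328), 89.4328842163086)
line x at y=-175: 551.3203802970241 slope 0.011768022336395782 std 0.18202622546949848 v-line y [-174.6 -174.6 -174.6 -174.6 -174.6 -174.7]
197 [[532.7, -191.6], [533.1, -158.4]]
254 [[571.1, -192.1], [571.4, -158.7]]
tcp [ 551.  -175.   128.9] rpy [ 3.1409e+00 -1.3000e-03  3.1328e+00] t 8.2 F [-0.6 -0.6 -0. ] open 85.5 grip 0.0
tool shift mm [ 0.  -0.  -4.1] twist -0.0088
```

The tile is centred to within about 0.7 mm. Next I'll shut the fingers and move above the tread, looking again with the wrist camera.

Emit:
{"fn": "drive_tool", "kwargs": {"increments": [0, 0, -0.035, 0.003, 0, -0.045, 0, 0, 0, -0.045, 0, 0, 0.01, -0.045, 0, 0, 0.01, -0.037, 0, 0, 0, 0, 0, 0, 0, 0, 0, 0, 0, 0, 0, 0], "hand": 255}}

```text
time_s: 9.2
eef_pos: [529.8, -345.7, 164.1]
orientation: [3.141, -0.001, 3.131]
contact_force: [0.6, -0.0, 0.3]
opening: -0.1
gripper_force: 0.0
```

```bash
python3 - <<'E'
from h import *
f=grab('wrist','w5');goal(546,-347,100,np.pi-.01)
for z in (82,): print(proj(f,[546,-347,z]))
E
```

```text
tcp [ 529.9 -345.8  164.3] rpy [ 3.1411e+00 -3.0000e-04  3.1313e+00] t 9.25 F [ 0.1  1.  -0.5] open 0.2 grip 0.0
tool shift mm [-16.1  -1.   64.3] twist -0.0003
[273.4864733  243.82312852]
```

View pics/w5.png

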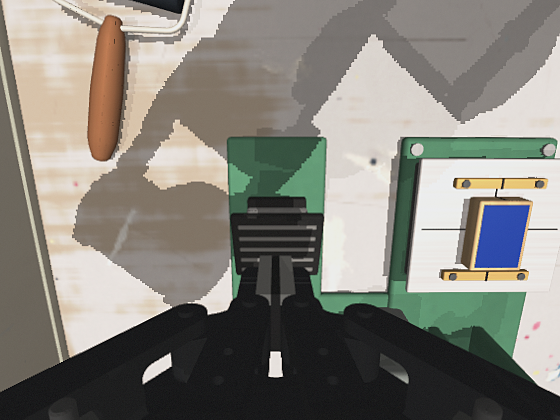

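The wrist view shows the tread with its front edge at v≈214 (u 231–324) and rear edge at v≈272 (u 237–318). The sample is well placed between the stops at (500,234). Next I'll measure the tread from two views.

```bash
python3 - <<'E'
from h import *
t=load('t0');f=load('w5');T=lambda u,v:(310+u/4-.375,145+v/4-.375)
print('front',tri([(f,(277.5,214)),(t,T(368,290))]));print('rear',tri([(f,(277.5,272)),(t,T(358,222))]))
a=onz(f,(277.5,214),93.4);b=onz(f,(277.5,272),70.6);print(a,b,(a+b)/2)
c=(a+b)/2; goal(c[0]+2,c[1],95,np.pi-.01)
E
```

```text
front (array([ 521.86627639, -344.12185134,   93.12811775]), [0.105109575038173, 0.02370538042224536])
rear (array([ 573.39345377, -345.26672585,   70.37194776]), [1.8428329921804039, 0.4707666494877903])
[ 521.85320326 -344.14763545   93.4       ] [ 572.13283951 -344.44098305   70.6       ] [ 546.99302138 -344.29430925   82.        ]
tcp [ 529.9 -345.8  164.3] rpy [ 3.1411e+00 -3.0000e-04  3.1313e+00] t 9.25 F [ 0.1  1.  -0.5] open 0.2 grip 0.0
tool shift mm [-19.1   1.7  69.3] twist -0.0003
```

Tread origin is (547,−344), z≈82, matching the text. I'll approach and press.

Emit:
{"fn": "drive_tool", "kwargs": {"increments": [-0.014, 0.0015, 0.03, 0, 0, 0, 0.025, 0, 0, 0, 0.015, 0, 0, 0, 0.01, 0, 0, 0, 0.01, 0, 0, 0, 0.01, 0, 0, 0, 0.008, 0, 0, 0, 0, 0]}}

```text
time_s: 10.25
eef_pos: [543.5, -345.8, 56.0]
orientation: [3.141, -0.0, 3.13]
contact_force: [-1.2, 0.1, 4.6]
opening: 0.2
gripper_force: 1.7
```

Emit:
{"fn": "drive_tool", "kwargs": {"increments": [0.001, 0, 0.008, 0, 0.001, 0, 0.007, 0, 0, 0, 0.005, 0, 0, 0, 0.003, 0, 0, 0, 0, 0]}}

```text
time_s: 10.88
eef_pos: [541.1, -345.8, 33.5]
orientation: [3.142, -0.001, 3.13]
contact_force: [-4.4, -1.0, 5.5]
opening: 0.1
gripper_force: 2.8
```

Emit:
{"fn": "drive_tool", "kwargs": {"increments": [0, 0, 0.0015, 0, 0, 0, 0.0015, 0, 0, 0, 0, 0]}}

```text
time_s: 11.25
eef_pos: [541.1, -345.9, 32.0]
orientation: [-3.141, -0.0, 3.13]
contact_force: [-6.4, 1.4, 12.8]
opening: 0.1
gripper_force: 6.5
```

```bash
python3 - <<'E'
from h import *
goal(541,-345,32,np.pi);print(r.sense()['contact_force'])
f=grab('scene','s1');I=f['pixels']
cv2.imwrite('pics/c4.png',cv2.resize(I[170:345,290:460],None,fx=3.4,fy=3.4,interpolation=cv2.INTER_CUBIC)[:,:,::-1])
E
```

```text
tcp [ 541.1 -345.9   32. ] rpy [-3.1412e+00 -4.0000e-04  3.1298e+00] t 11.25 F [-6.4  1.4 12.8] open 0.1 grip 6.456189455038839
tool shift mm [ 0.1  0.9 -0. ] twist -0.0118
[-6.35440021  1.38014129 12.82432411]
```

View pics/c4.png

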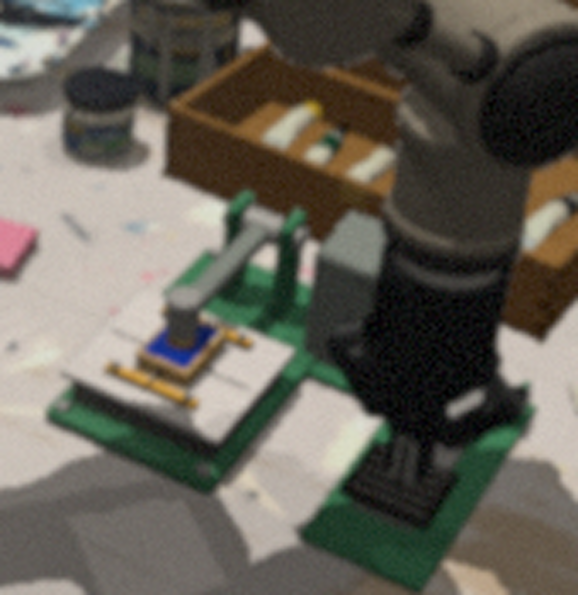

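The stamp is down on the sample at crop (182,335) and the tread looks level. I'll push a little more until the force shows the hard stop.

Emit:
{"fn": "drive_tool", "kwargs": {"increments": [0, 0, 0.0015, 0, 0, 0, 0.001, 0, 0, 0, 0, 0]}}

```text
time_s: 11.68
eef_pos: [541.1, -345.9, 31.5]
orientation: [-3.141, 0.0, 3.13]
contact_force: [-10.5, 3.5, 25.9]
opening: -0.2
gripper_force: 12.8
```

26 N with almost no further travel (14 N holds it there), so the pedal is at its stop. I'll let it back up gently.

Emit:
{"fn": "drive_tool", "kwargs": {"increments": [0, 0, -0.006, 0, 0, 0, -0.008, 0, 0, 0, -0.01, 0, 0, 0, -0.01, 0, 0, 0, -0.01, 0, 0, 0, -0.012, 0, 0, 0, -0.015, 0, 0, 0, -0.03, 0]}}

```text
time_s: 12.68
eef_pos: [540.4, -345.0, 128.6]
orientation: [3.139, -0.003, 3.13]
contact_force: [0.9, 0.4, -1.1]
opening: -0.0
gripper_force: 0.0
```

Emit:
{"fn": "drive_tool", "kwargs": {"increments": [0, 0, -0.04, 0, 0, 0.045, 0, 0, 0, 0.045, 0, 0, 0, 0.045, 0, 0, 0.02, 0.03, 0, 0, 0, 0, 0, 0, 0, 0, 0, 0, 0, 0, 0, 0]}}

```text
time_s: 13.68
eef_pos: [523.8, -181.4, 169.1]
orientation: [-3.141, 0.0, 3.129]
contact_force: [-0.2, 0.5, 0.6]
opening: -0.2
gripper_force: 0.0
```

```bash
python3 - <<'E'
from h import *
f=grab('wrist','w6');I=f['pixels'];goal(541,-345,32,np.pi)
s=grab('scene','s2')['pixels']
c=cv2.resize(s[170:345,290:460],None,fx=2,fy=2); d=I[60:410,100:540]
cv2.imwrite('pics/c5.png',np.hstack([c,d])[:,:,::-1])
h=cv2.cvtColor(I,cv2.COLOR_RGB2HSV)
m=cv2.inRange(h,(108,110,30),(132,255,255))
k,l,st,ce=cv2.connectedComponentsWithStats(m); i=1+np.argmax(st[1:,4]);print(st[i])
ctr=cv2.findContours((l==i).astype(np.uint8),cv2.RETR_EXTERNAL,cv2.CHAIN_APPROX_NONE)[0][0][:,0]
W=np.array([onz(f,q,56)[:2] for q in ctr]);print('blue',cv2.minAreaRect(W.astype(np.float32)))
E
```

```text
tcp [ 523.7 -181.4  168.9] rpy [-3.1415e+00  1.0000e-04  3.1286e+00] t 13.72 F [ 0.2 -0.3 -0.7] open 0.0 grip 0.0
tool shift mm [ -19.4 -163.4  136.9] twist -0.013
[ 262  214   44   55 1997]
blue ((549.9580078125, -175.284423828125), (33.353336334228516, 44.060028076171875), 89.2033462524414)
```

View pics/c5.png

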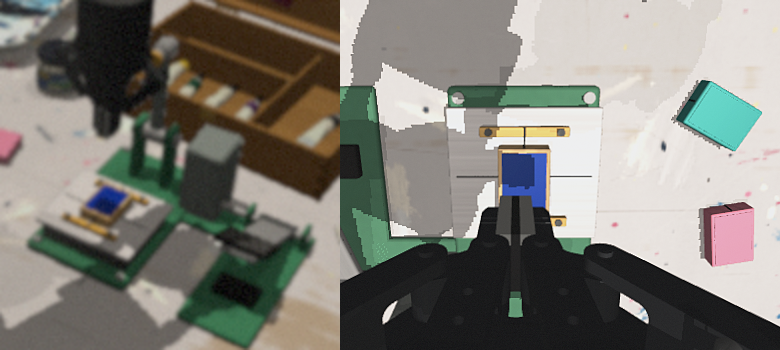

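The stamp arm is upright and the pedal is up again. The blue front edge is at x=527.9 (527.8 before pressing) and y and yaw are unchanged, so the sample is still centred. The gripper is touching nothing.

```bash
python3 -c "
from bench import r
print(r.hand_in())"
```

```text
the job is handed in; nothing more can be done
None
```

The blue sample lies centred on the press stage to within about 1 mm, touching neither stop; the pedal was pressed to its stop and came back up, the sample did not shift, and the job was handed in at about 14 s of the 54 s allowed.

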